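# Sort spice jars, dropper bottles and a lime into trays and bowl

## Task

Tidy the counter: stand the two spice jars (red cap and yellow cap) in the dark wooden tray, one to a bay, stand the two brown dropper bottles from the counter (not the one on the windowsill) in the white tray, one to a bay, and put the lime in the black bowl. Do not tip over any jar, bottle or the bowl, and leave the black-lidded jar and the white pump bottle where they are.

Things in the scene. Friction and masses are not known exactly. Their poses are not given: they have to be found in the camera images.
- red_spice: Clear spice jar with a RED cap and a green and red label, round, 46 mm across, 97 mm tall, 0.11 kg. Stands near the front edge of the counter. Origin: centre of the underside; z up along its axis.
- yellow_spice: Clear spice jar with a YELLOW cap and a cream label, round, 45 mm across, 98 mm tall, 0.11 kg. Stands near the front edge of the counter. Origin: centre of the underside; z up along its axis.
- dropper_a: Brown glass dropper bottle, 33 mm across up to 65 mm height, then a narrower neck (24 mm across) and a slim black rubber bulb, 102 mm tall, 0.07 kg; pale blue and white label with an orange fruit. Stands near the front edge of the counter. Origin: centre of the underside; z up along its axis.
- dropper_b: Brown glass dropper bottle, 33 mm across up to 65 mm height, then a narrower neck (24 mm across) and a slim black rubber bulb, 102 mm tall, 0.07 kg; white label with a red band on it. The two dropper bottles are interchangeable. Stands near the front edge of the counter. Origin: centre of the underside; z up along its axis.
- lime_center (a point): Centre of the green lime, an oval fruit 53 x 46 x 48 mm, 0.05 kg, lying on the counter (its centre is 24 mm up); any grasp yaw will do; it rolls if pushed.
- spice_tray: Dark brown WOODEN tray, fixed to the counter, open at the top, 139 mm long (its x) by 72 mm wide (its y) by 28 mm high, walls 5 mm. A wall across the middle makes two square bays of 62 x 62 mm, centred at x = +33.5 mm and x = -33.5 mm, y = 0 in its frame. Origin: centre of the underside; the bay floor is 5 mm above it.
- dropper_tray: WHITE plastic tray, fixed to the counter, open at the top, 115 mm long (its x) by 60 mm wide (its y) by 28 mm high, walls 5 mm. A wall across the middle makes two square bays of 50 x 50 mm, centred at x = +27.5 mm and x = -27.5 mm, y = 0 in its frame. Origin: centre of the underside; the bay floor is 5 mm above it.
- bowl: Round black bowl, loose, 0.3 kg, 115 mm across the rim and 51 mm high, inner floor 8 mm up, narrowing to a 70 mm foot. Origin: centre of the underside.
- jar_1: Bystander: wide jar with a black lid, 71 x 76 mm, 98 mm tall, near the right front corner of the counter. Leave it alone. Origin: centre of the underside.
- bottle_3: Bystander: white soap pump bottle, 52 x 81 mm, 178 mm tall, on the right side of the counter. Leave it alone. Origin: centre of the underside.

How it is judged:
At the end, for the whole second after the job is handed in: Spice jars upright (within 7 deg) on the floor of the wooden tray's bays (underside under 12 mm above the tray's), droppers likewise in the white tray, lime centre within 35 mm of the level bowl's axis and 10 to 55 mm above its underside; jars and bottles at rest (x of red_spice in the frame of spice_tray between -0.055 and 0.055 m and y of red_spice in the frame of spice_tray between -0.022 and 0.022 m and z of red_spice in the frame of spice_tray between 0 and 0.012 m and angle between each of red_spice, yellow_spice, dropper_a, dropper_b, bowl's own z axis and vertical below 0.12 rad and linear speed of each of red_spice, yellow_spice, dropper_a, dropper_b below 0.02 m/s and x of yellow_spice in the frame of spice_tray between -0.055 and 0.055 m and y of yellow_spice in the frame of spice_tray between -0.022 and 0.022 m and z of yellow_spice in the frame of spice_tray between 0 and 0.012 m and x of dropper_a in the frame of dropper_tray between -0.05 and 0.05 m and y of dropper_a in the frame of dropper_tray between -0.022 and 0.022 m and z of dropper_a in the frame of dropper_tray between 0 and 0.012 m and x of dropper_b in the frame of dropper_tray between -0.05 and 0.05 m and y of dropper_b in the frame of dropper_tray between -0.022 and 0.022 m and z of dropper_b in the frame of dropper_tray between 0 and 0.012 m and horizontal distance between lime_center and bowl below 0.035 m and z of lime_center in the frame of bowl between 0.01 and 0.055 m); the robot touches nothing.
It fails at once if a spice jar or dropper bottle is tipped over (more than 35 degrees) (angle between any of red_spice, yellow_spice, dropper_a, dropper_b's own z axis and vertical above 0.6 rad).
It fails at once if the bowl is tipped (more than 35 degrees) (angle between bowl's own z axis and vertical above 0.6 rad).
It fails at once if the bystander jar or pump bottle is shifted more than 25 mm or tipped (distance of any of jar_1, bottle_3 from where it was at the start of the episode above 0.025 m or angle between any of jar_1, bottle_3's own z axis and vertical above 0.3 rad).
It also fails if it takes over 117 s, if anything falls off the work surface, if the arm or the gripper's body presses on something with over 40 N, if the wrist force passes 120 N, or if a joint passes its speed limit or range.

## Robot

A 6-joint arm with a two-finger parallel gripper is mounted at the origin on a cart in front of the work surface, level with it; the furniture and walls round the work are solid. World frame = base frame: x ahead of the robot, y to its left, z up, the work surface at z = 0. Lengths are in m, angles in rad, forces in N, time in s.
With the tool pointing down it reaches from about 0.275 to 0.825 m from the base axis. Payload 4.9 kg.
Tool frame: the origin (TCP) lies on the front face of the gripper's body, between the roots of the fingers; the fingertips stand 73 mm ahead of it and the grasp point (between the pads) lies 54 mm ahead of it; z points along the fingers, y is the line along which they close (so a half turn about z gives the same grasp; the last joint's range is limited). The gripper opens to 85 mm and grips with 20 to 120 N. Pads are 22 mm wide; open, the fingers measure 114 mm over their backs; the gripper's body (76 mm by 85 mm) begins 54 mm behind the grasp point. The pads swing forward as they close: fully open they stand 13 mm farther back than shut.
Start: joints at [1.07, 0.326, -0.193, 1.052, 0, 1.437], TCP at [0.197, 0.513, 0.304] pointing down, gripper open.
Joint ranges: [-2.65, 2.65], [-0.97, 1.79], [-1.3, 1.35], [-1.93, 2.1], [-1.47, 1.37], [-3.14, 3.14]. Speed limits (rad/s): [2.57, 2.57, 3.14, 3.14, 3.14, 3.14].

## Interface

Orientations are given as a 3x3 rotation matrix whose columns are the frame's x, y, z axes.
In Python, from bench import sense, eyes, r gives the robot as it stands. The module is installed in compiled form; this text tells all that it offers.
- The arm moves only by the tool servo_tool, never from a script. Its argument "moves" is a list of rows, each an object with "linear": the shift along the world's x, y, z in cm, a list of three; "rotation": the turn, a rotation vector about the world's x, y, z in degrees, a list of three; "claw": the opening, from 0 (shut) to 1 (fully open). In form: [{"linear": [tx, ty, tz], "rotation": [wx, wy, wz], "claw": claw}, ...]. A call has 1 to 10 rows; each row is the pose to reach, as a shift and turn from the pose commanded when the call began; what a row does not reach only later rows make up. A row lasts 1/8 s, in which the tool goes at most 62.5 mm and 10.7 degrees, less where a joint would pass 70% of its speed; a pose out of reach is approached as far as the arm can. A call with a gripper value outside its range is refused whole. The fingers move at their own pace and stop on an object; the grip force is fixed at half the most. Time passes only in rows, so rows that repeat a pose let the fingers close. It gives the time, the measured TCP pose, the force, the opening and the grip force at its end, in the units of the state.
- sense(): the state, without advancing time (a new reading comes with each control period).
- eyes.capture(name): name is "side" or "top" or "wrist"; returns the picture (480x640x3 uint8, red, green, blue); there is no depth.
- eyes.camera_info(name): a dict with "vfov" (degrees; the focal length in pixels is half the picture's height over the tangent of half this angle, whatever the lens; pixels are square), "cx", "cy" (the principal point, pixels), "R" (3x3) and "t" (3): a world point X has camera coordinates R X + t. Camera axes: x right, y down, z forward; pixel columns grow to the right and rows downward; lengths in m; the calibration is good to about 2 mm. The wrist camera is an equidistant fisheye: a pixel r from the principal point sees the ray r / f radians off the axis. A picture is of the moment at which its call begins: read the wrist's pose just before it. camera_info takes no time and is no camera call; for the wrist camera it gives the pose at the moment of the call.
- r.close_job(): hands the job in; it is judged then, once.
The state is a dict: "clock": time; "joints": joint angles; "dq": joint speeds; "joint_efforts": joint torques, N m; "tcp_pos": TCP position; "tool_rot": TCP orientation; "force": force on the tool from outside, world axes, zero at the start; "wrist_torque": the same for the moment, N m; "gripper_width": finger opening in m; "grip_force": force on a finger pad.
Only numpy, scipy, OpenCV 4.12 (cv2) and the standard library are available. Lean on these libraries where they do the work, as an engineer would, in place of code of your own. Each camera call takes 0.05 s, during which the arm holds its last target. There are 200 camera calls.

## Working session

There is one attempt and no reset: what is moved stays moved. The work goes in short steps, Python scripts to look and compute and a tool call to move; the robot and the scene stay as the last step left them, time stands still between calls to the robot, and variables do not carry over. Pictures are saved under pics/ and viewed, at most 14 in all, crops included, and the job is handed in when it is done.

Besides the shell and the picture viewer there is one more tool, called after ">>>" as name(argument=value, ...) on one line, values as JSON. servo_tool: Moves the arm, as the interface text tells. Its arguments: {"type":"object","properties":{"moves":{"type":"array","items":{"type":"object","properties":{"linear":{"type":"array","items":{"type":"number"}},"rotation":{"type":"array","items":{"type":"number"}},"claw":{"type":"number"}}}}},"required":["moves"]}

```bash
mkdir -p pics
python3 - <<'E'
from bench import sense, eyes, r
import cv2,numpy as np
s=sense();print(s['clock'],s['tcp_pos'],np.round(s['tool_rot'],3).tolist(),s['gripper_width'])
for n in ['side','top','wrist']:
    i=eyes.camera_info(n);print(n,i['vfov'],i['cx'],i['cy'],np.round(i['R'],4).tolist(),np.round(i['t'],4).tolist())
    cv2.imwrite(f'pics/{n}0.png',eyes.capture(n)[:,:,::-1])
E
```

```text
0.0 [0.1970058  0.51300934 0.3030922 ] [[-0.933, 0.359, -0.001], [0.359, 0.933, -0.002], [0.0, -0.002, -1.0]] 0.08558894147015174
side 46.558807816202496 314.30024180117454 232.53609499161735 [[0.3583, 0.9336, 0.0089], [0.7876, -0.2972, -0.5398], [-0.5013, 0.2004, -0.8418]] [-0.0658, -0.3745, 1.3593]
top 51.74121761356567 326.21461932797814 237.0491563400384 [[-0.0075, -0.9999, -0.0087], [-0.998, 0.008, -0.0629], [0.063, 0.0082, -0.998]] [-0.1101, 0.5134, 0.9246]
wrist 65.70646984690485 319.6601727820401 238.8003505399736 [[0.3586, 0.9335, -0.0009], [0.8918, -0.3423, 0.2958], [0.2758, -0.1069, -0.9552]] [-0.5494, -0.0371, 0.379]
```

View pics/top0.png

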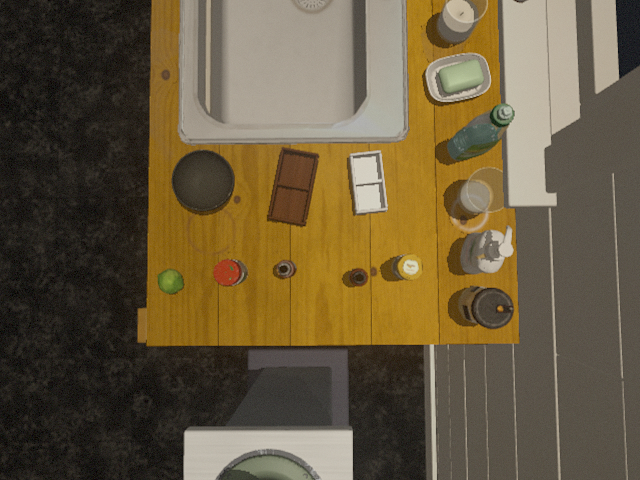

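View pics/side0.png

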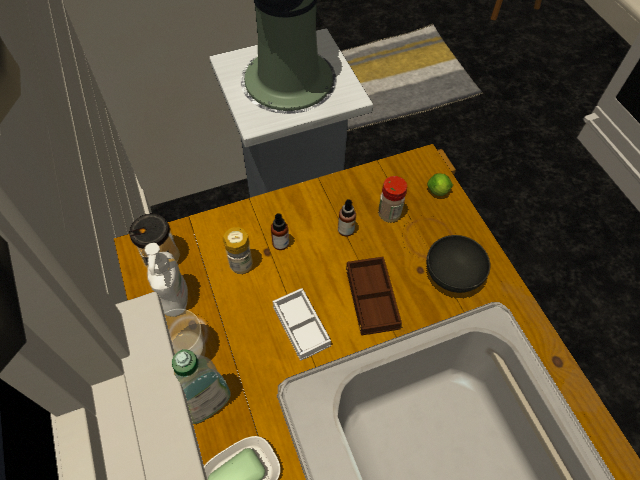

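The top view shows the bowl at (204,182), wooden tray (294,187), white tray (367,183), lime (171,281), red (228,272), droppers (285,269) and (358,277), yellow (407,267). The side view shows the same layout. The arm is out of frame in both. Next I'll measure by masks and contours and view an enlarged crop.

```bash
cat > h.py <<'E'
import numpy as np,cv2
from bench import sense, eyes, r
def ray(n,u,v,info=None):
    i=info or eyes.camera_info(n);f=240/np.tan(np.radians(i['vfov']/2));R=np.array(i['R']);t=np.array(i['t'])
    x,y=u-i['cx'],v-i['cy']
    if n=='wrist':
        q=np.hypot(x,y);th=q/f;d=np.array([np.sin(th)*x/q,np.sin(th)*y/q,np.cos(th)])
    else: d=np.array([x/f,y/f,1])
    d=R.T@d;return -R.T@t,d/np.linalg.norm(d)
def onz(n,u,v,z,info=None):
    c,d=ray(n,u,v,info);return (c+d*(z-c[2])/d[2])
def tri(p,q):
    (a,d),(b,e)=p,q
    s=np.linalg.lstsq(np.c_[d,-e],b-a,rcond=None)[0];P=a+d*s[0];Q=b+e*s[1]
    return (P+Q)/2,np.linalg.norm(P-Q)
def blob(m,x0,y0,x1,y1):
    mm=np.zeros_like(m);mm[y0:y1,x0:x1]=m[y0:y1,x0:x1]
    n,l,s,c=cv2.connectedComponentsWithStats(mm);k=1+np.argmax(s[1:,4]);return c[k],s[k],(l==k).astype(np.uint8)
E
python3 - <<'E'
from h import *
T=cv2.imread('pics/top0.png');S=cv2.imread('pics/side0.png')
hT=cv2.cvtColor(T,40);hS=cv2.cvtColor(S,40)
red=lambda h:cv2.inRange((h+np.array([90,0,0],np.uint8))%np.array([180,256,256]).astype(np.uint16),(80,150,80),(95,255,255))
def red(h): return cv2.inRange(h,(0,180,90),(5,255,255))|cv2.inRange(h,(174,180,90),(180,255,255))
for nm,mt,ms,bt,bs in [('red',red(hT),red(hS),(205,255,255,290),(375,170,415,205)),
 ('lime',cv2.inRange(hT,(35,80,40),(75,255,255)),cv2.inRange(hS,(35,80,40),(75,255,255)),(150,260,190,300),(420,165,460,205))]:
    a,sa,_=blob(mt,*bt);b,sb,_=blob(ms,*bs)
    print(nm,a.round(1),sa,b.round(1),sb,tri(ray('top',*a),ray('side',*b)))
for nm,m,b,z in [('bowl',cv2.inRange(hT,(0,0,0),(180,110,75)),(165,145,240,218),.051),('white',cv2.inRange(hT,(0,0,120),(180,70,255)),(340,145,395,220),.028),('wood',cv2.inRange(hT,(0,0,0),(15,255,120)),(262,143,325,230),.028)]:
    c,s,l=blob(m,*b)
    k=np.vstack(cv2.findContours(l,0,1)[0]);rc=cv2.minAreaRect(k);bx=cv2.boxPoints(rc)
    P=np.array([onz('top',*p,z)[:2] for p in bx]);print(nm,s,rc[0],P.round(4).tolist(),'c',P.mean(0).round(4),'sides',np.linalg.norm(P[1]-P[0]),np.linalg.norm(P[2]-P[1]))
cv2.imwrite('pics/crop.png',np.vstack([cv2.resize(T[245:300,200:440],(800,183),interpolation=2),cv2.resize(S[175:285,215:415],(727,400),interpolation=2).copy() if 0 else cv2.copyMakeBorder(cv2.resize(S[175:285,215:415],(727,400),interpolation=2),0,0,0,73,0)]))
E
```

```text
red [224.5 260. ] [224 260   2   1   2] [393.9 185.9] [383 176  23  20 248] (array([0.46709129, 0.05276114, 0.12007499]), np.float64(0.008520384543190002))
lime [169.5 282.7] [158 270  25  24 379] [439.4 184. ] [428 174  25  22 384] (array([0.42885979, 0.18405701, 0.01813593]), np.float64(0.003058437995120726))
bowl [ 172  150   62   61 2819] (202.25003051757812, 180.25001525878906) [[0.6174, 0.1928], [0.6972, 0.1138], [0.6169, 0.0346], [0.5379, 0.1134]] c [0.6174 0.1137] sides 0.11226947260130705 0.11282544349852137
white [ 350  150   38   64 1741] (368.19256591796875, 181.43511962890625) [[0.6708, -0.158], [0.6773, -0.2188], [0.5621, -0.2301], [0.5557, -0.1698]] c [ 0.6165 -0.1942] sides 0.06108060480819203 0.11571795993874985
wood [ 268  148   50   78 2658] (292.5926818847656, 186.017822265625) [[0.5479, -0.0024], [0.6849, -0.0287], [0.6702, -0.1008], [0.5335, -0.0739]] c [ 0.6091 -0.0515] sides 0.1395546279805859 0.07358322735422779
```

View pics/crop.png

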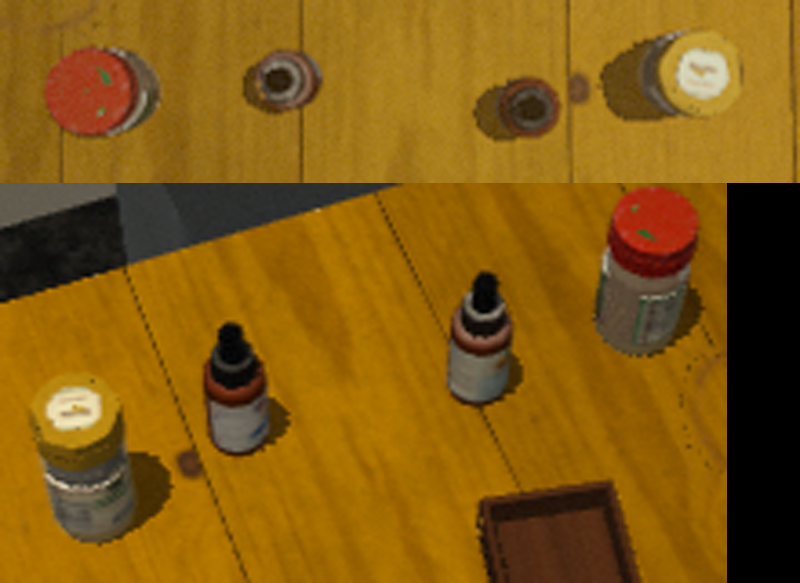

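The crop shows the cap and bulb tops. In top pixels: red (227.3,272.6), dropper (283.1,269.3), dropper (359,277.1), yellow (410.6,266.9). In side pixels: (395.2,183.3), (348.4,200.9), (278.3,214.9), (235.4,236.9).

Run:
```python
from h import *
for n,a,b,z in [('red',(227.3,272.6),(395.2,183.3),.097),('dA',(283.1,269.3),(348.4,200.9),.1),('dB',(359,277.1),(278.3,214.9),.1),('yel',(410.6,266.9),(235.4,236.9),.098),('lime',(170.5,281.5),(439.4,184),.024),('jar1',(490,307),None,.098),('pump',(488,252),None,.09)]:
    print(n,'top',onz('top',*a,z).round(4),*( [ 'side',onz('side',*b,z).round(4),'tri',tri(ray('top',*a),ray('side',*b))[0].round(4)] if b else []))
i=eyes.camera_info('wrist');R=np.array(i['R']);c=-R.T@np.array(i['t']);s=sense()
print('cam in tool',np.array(s['tool_rot']).T@(c-s['tcp_pos']),'axis',np.array(s['tool_rot']).T@R[2])
```

```text
red top [0.4471 0.0568 0.097 ] side [0.4465 0.0638 0.097 ] tri [0.4482 0.0591 0.1006]
dA top [ 0.4521 -0.0401  0.1   ] side [ 0.4552 -0.0371  0.1   ] tri [ 0.4527 -0.038   0.0971]
dB top [ 0.4377 -0.1707  0.1   ] side [ 0.4391 -0.1696  0.1   ] tri [ 0.4379 -0.1701  0.0987]
yel top [ 0.4546 -0.2599  0.098 ] side [ 0.4558 -0.2565  0.098 ] tri [ 0.4552 -0.2582  0.0982]
lime top [0.4307 0.1788 0.024 ] side [0.4328 0.1825 0.024 ] tri [0.4313 0.1814 0.0221]
jar1 top [ 0.385  -0.3945  0.098 ]
pump top [ 0.4795 -0.3962  0.09  ]
cam in tool [ 7.66400796e-02 -1.80759683e-07 -6.92508519e-02] axis [-2.96017167e-01  5.67318166e-04  9.55182451e-01]
```

Top, side and triangulated positions agree within a few mm, and the heights match the given sizes. The first move goes above the lime.

>>> servo_tool(moves=[{"linear":[23.4,-33.3,-10.3],"rotation":[0,0,10],"claw":1},{"linear":[23.4,-33.3,-10.3],"rotation":[0,0,10],"claw":1},{"linear":[23.4,-33.3,-10.3],"rotation":[0,0,10],"claw":1},{"linear":[23.4,-33.3,-10.3],"rotation":[0,0,10],"claw":1},{"linear":[23.4,-33.3,-10.3],"rotation":[0,0,10],"claw":1},{"linear":[23.4,-33.3,-10.3],"rotation":[0,0,10],"claw":1},{"linear":[23.4,-33.3,-10.3],"rotation":[0,0,10],"claw":1},{"linear":[23.4,-33.3,-10.3],"rotation":[0,0,10],"claw":1},{"linear":[23.4,-33.3,-10.3],"rotation":[0,0,10],"claw":1}])

```text
clock: 1.27
tcp_pos: [0.4308, 0.1805, 0.2007]
tool_rot: [[-0.982, 0.191, -0.001], [0.191, 0.982, 0.0], [0.001, -0.0, -1.0]]
force: [-0.1, 0.2, 0.2]
gripper_width: 0.085
grip_force: 0.0
```

Run:
```python
from h import *
s=sense();i=eyes.camera_info('wrist');W=eyes.capture('wrist')[:,:,::-1].copy();cv2.imwrite('pics/w1.png',W)
print(s['clock'],s['tcp_pos'],np.round(s['tool_rot'],3).tolist(),s['joints'])
h=cv2.cvtColor(W,40);c,st,_=blob(cv2.inRange(h,(35,80,40),(75,255,255)),0,0,640,480)
print(c,st,onz('wrist',*c,.024,i))
c,st,_=blob(cv2.inRange(h,(0,0,0),(180,110,75)),0,0,640,480);print('bowl?',c,st,onz('wrist',*c,.051,i))
```

```text
1.275 [0.43080252 0.180518   0.20074886] [[-0.982, 0.191, -0.001], [0.191, 0.982, 0.0], [0.001, -0.0, -1.0]] [ 2.38355407e-01  2.79360492e-01 -5.51949243e-01  7.40439422e-01
  4.31863881e-04  4.30977445e-01]
[337.68458498 240.81343874] [ 323  210   33   61 1265] [0.43421385 0.19299342 0.024     ]
bowl? [440.53428544 269.11327665] [     6      0    634    480 133249] [0.45795691 0.2567007  0.051     ]
```

View pics/w1.png

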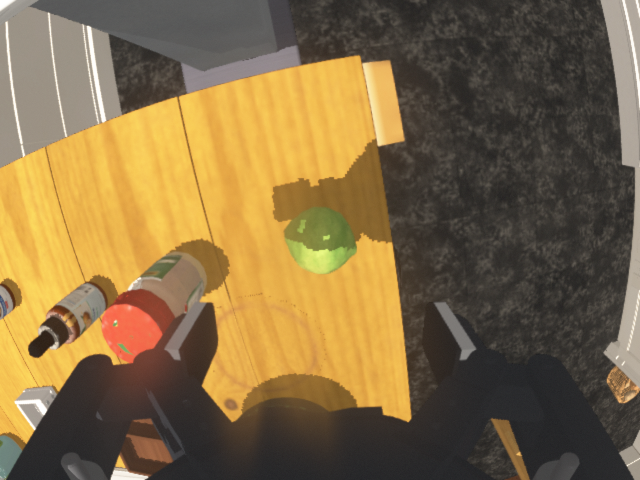

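The wrist view shows the lime at about (320,240), which gives (0.433, 0.181) and agrees with the top view. Next I lower and grip.

>>> servo_tool(moves=[{"linear":[0.1,0,-6],"rotation":[0,0,0],"claw":1},{"linear":[0.1,0,-12.3],"rotation":[0,0,0],"claw":1},{"linear":[0.1,0,-12.3],"rotation":[0,0,0],"claw":1},{"linear":[0.1,0,-12.3],"rotation":[0,0,0],"claw":1},{"linear":[0.1,0,-12.3],"rotation":[0,0,0],"claw":0.3},{"linear":[0.1,0,-12.3],"rotation":[0,0,0],"claw":0.3},{"linear":[0.1,0,-12.3],"rotation":[0,0,0],"claw":0.3},{"linear":[0.1,0,-12.3],"rotation":[0,0,0],"claw":0.3},{"linear":[0.1,0,-12.3],"rotation":[0,0,0],"claw":0.3}])

```text
clock: 2.45
tcp_pos: [0.4338, 0.181, 0.0806]
tool_rot: [[-0.982, 0.191, 0.004], [0.191, 0.982, 0.002], [-0.004, 0.002, -1.0]]
force: [-3.9, 0.7, 16.2]
gripper_width: 0.0467
grip_force: 58.7
```

>>> servo_tool(moves=[{"linear":[0,0,6],"rotation":[0,0,0],"claw":0.3},{"linear":[0,0,10],"rotation":[0,0,0],"claw":0.3},{"linear":[9,-3.3,10],"rotation":[0,0,0],"claw":0.3},{"linear":[18.3,-6.7,10],"rotation":[0,0,0],"claw":0.3},{"linear":[18.3,-6.7,10],"rotation":[0,0,0],"claw":0.3},{"linear":[18.3,-6.7,10],"rotation":[0,0,0],"claw":0.3},{"linear":[18.3,-6.7,10],"rotation":[0,0,0],"claw":0.3},{"linear":[18.3,-6.7,3.5],"rotation":[0,0,0],"claw":0.3},{"linear":[18.3,-6.7,3.5],"rotation":[0,0,0],"claw":0.3},{"linear":[18.3,-6.7,3.5],"rotation":[0,0,0],"claw":0.3}])

```text
clock: 3.7
tcp_pos: [0.6145, 0.1141, 0.1141]
tool_rot: [[-0.982, 0.19, -0.001], [0.19, 0.982, 0.0], [0.001, -0.0, -1.0]]
force: [0.1, 0.5, 0.9]
gripper_width: 0.0465
grip_force: 62.0
```

Run:
```python
from h import *
cv2.imwrite('pics/m1.png',np.hstack([cv2.resize(eyes.capture('top')[120:260,150:330,::-1],(400,311)),cv2.resize(eyes.capture('side')[180:320,340:520,::-1],(400,311))]))
```

```text
(no output)
```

View pics/m1.png

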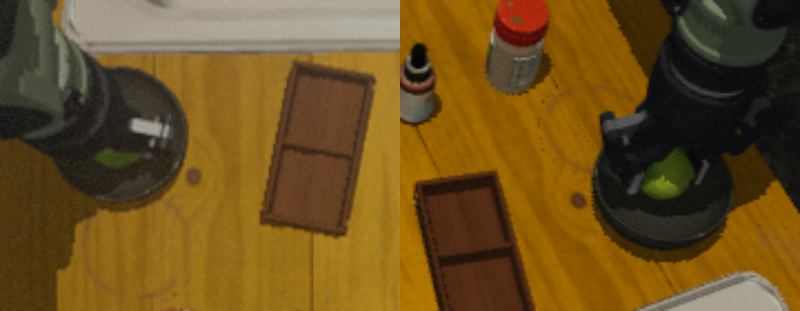

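The lime is held between the pads, centred over the bowl. I release it and rise.

>>> servo_tool(moves=[{"linear":[0,0,0],"rotation":[0,0,0],"claw":0.7},{"linear":[0,0,0],"rotation":[0,0,0],"claw":0.7},{"linear":[0,0,0],"rotation":[0,0,0],"claw":0.7},{"linear":[0,0,6],"rotation":[0,0,0],"claw":0.7},{"linear":[0,0,11],"rotation":[0,0,0],"claw":1},{"linear":[-8,-3,11],"rotation":[0,0,0],"claw":1},{"linear":[-16.7,-5.6,9],"rotation":[0,0,0],"claw":1},{"linear":[-16.7,-5.6,9],"rotation":[0,0,0],"claw":1},{"linear":[-16.7,-5.6,9],"rotation":[0,0,0],"claw":1}])

```text
clock: 4.92
tcp_pos: [0.4424, 0.057, 0.2015]
tool_rot: [[-0.981, 0.192, -0.007], [0.192, 0.981, 0.0], [0.007, -0.001, -1.0]]
force: [1.0, 0.4, 0.2]
gripper_width: 0.0849
grip_force: 0.0
```

Run:
```python
from h import *
s=sense();i=eyes.camera_info('wrist');W=eyes.capture('wrist')[:,:,::-1].copy()
h=cv2.cvtColor(W,40);m=cv2.inRange(h,(0,170,120),(6,255,255))|cv2.inRange(h,(174,170,120),(180,255,255))
c,st,_=blob(m,0,0,640,480);print(c,st,onz('wrist',*c,.092,i),s['tcp_pos'])
cv2.imwrite('pics/m2.png',np.hstack([cv2.resize(W,(480,360)),cv2.resize(eyes.capture('side')[180:360,360:520,::-1],(320,360))]))
```

```text
[341.6778291 291.5017321] [ 314  252   55   74 1732] [0.45190181 0.06725601 0.092     ] [0.44244017 0.05703839 0.20148369]
```

View pics/m2.png

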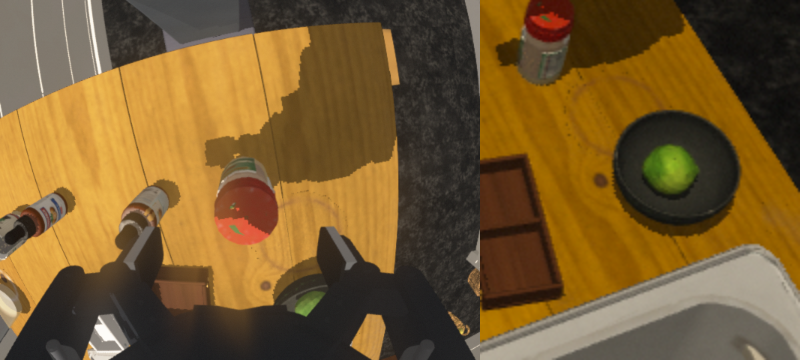

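The lime sits in the bowl. The red cap centre is at about (327,287) in the full wrist frame, giving (0.449, 0.059), so I lower with a small correction.

>>> servo_tool(moves=[{"linear":[0.1,0.2,0],"rotation":[0,0,0],"claw":1},{"linear":[0.1,0.2,-4],"rotation":[0,0,0],"claw":1},{"linear":[0.1,0.2,-7.8],"rotation":[0,0,0],"claw":1},{"linear":[0.1,0.2,-7.8],"rotation":[0,0,0],"claw":1},{"linear":[0.1,0.2,-7.8],"rotation":[0,0,0],"claw":1},{"linear":[0.1,0.2,-7.8],"rotation":[0,0,0],"claw":0.3},{"linear":[0.1,0.2,-7.8],"rotation":[0,0,0],"claw":0.3},{"linear":[0.1,0.2,-7.8],"rotation":[0,0,0],"claw":0.3},{"linear":[0.1,0.2,-7.8],"rotation":[0,0,0],"claw":0.3},{"linear":[0.1,0.2,-7.8],"rotation":[0,0,0],"claw":0.3}])

```text
clock: 6.28
tcp_pos: [0.4501, 0.0595, 0.1261]
tool_rot: [[-0.982, 0.191, 0.002], [0.191, 0.982, 0.0], [-0.002, 0.001, -1.0]]
force: [-1.4, 0.2, 7.2]
gripper_width: 0.0446
grip_force: 60.3
```

>>> servo_tool(moves=[{"linear":[0,0,4],"rotation":[0,0,0],"claw":0.3},{"linear":[0,0,8],"rotation":[0,0,0],"claw":0.3},{"linear":[5,-3,8],"rotation":[0,0,0],"claw":0.3},{"linear":[10,-6,8],"rotation":[0,0,0],"claw":0.3},{"linear":[15,-9,8],"rotation":[0,0,0],"claw":0.3},{"linear":[19.3,-11.7,8],"rotation":[0,0,0],"claw":0.3},{"linear":[19.3,-11.7,8],"rotation":[0,0,0],"claw":0.3},{"linear":[19.3,-11.7,6],"rotation":[0,0,0],"claw":0.3},{"linear":[19.3,-11.7,5],"rotation":[0,0,0],"claw":0.3},{"linear":[19.3,-11.7,5],"rotation":[0,0,0],"claw":0.3}])

```text
clock: 7.52
tcp_pos: [0.641, -0.057, 0.1741]
tool_rot: [[-0.982, 0.191, -0.002], [0.191, 0.982, 0.001], [0.002, 0.0, -1.0]]
force: [1.4, -0.1, -0.3]
gripper_width: 0.0445
grip_force: 61.8
```

Run:
```python
from h import *
s=sense();i=eyes.camera_info('wrist');print(s['tcp_pos'],s['gripper_width'])
print(repr(i))
cv2.imwrite('pics/w3.png',eyes.capture('wrist')[:,:,::-1])
```

```text
[ 0.64102584 -0.05696435  0.17414536] 0.044496770665561784
{'vfov': 65.70646984690485, 'cx': 319.6601727820401, 'cy': 238.8003505399736, 'R': array([[ 1.90659965e-01,  9.81655796e-01,  8.22140349e-04],
       [ 9.38282260e-01, -1.82481905e-01,  2.93814151e-01],
       [ 2.88574390e-01, -5.52471960e-02, -9.55862212e-01]]), 't': array([-0.06664517, -0.61037159,  0.06718158])}
```

View pics/w3.png

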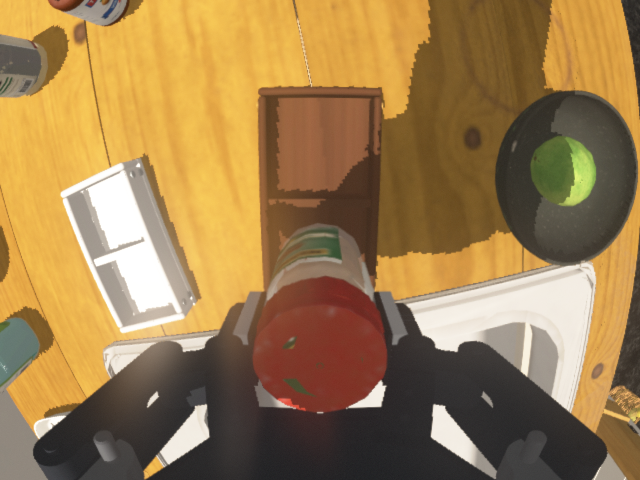

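The red jar hangs over the far bay. Tray corners are at (260,89) and (383,89), with the divider at (319,199). White tray corners are (63,194), (137,159), (198,309) and (122,330).

Run:
```python
from h import *
i=eyes.camera_info('wrist');f=lambda u,v:onz('wrist',u,v,.028,i)[:2]
a,b,d=f(260,89),f(383,89),f(319.5,199)
n=(a+b)/2;ax=(d-n)/np.linalg.norm(d-n);print(a,b,np.linalg.norm(a-b),'div',d,np.linalg.norm(d-n),ax,'far',d+.0335*ax,n+.103*ax,'near',d-.0335*ax,n+.036*ax)
C=np.array([f(63,194),f(137,159),f(198,309),f(122,330)]);c=C.mean(0);ax=(C[2]+C[3]-C[0]-C[1])/2;L=np.linalg.norm(ax);ax/=L
print(C,c,L,np.linalg.norm(C[0]-C[1]),ax,'far',c+.0275*ax,'near',c-.0275*ax)
```

```text
[ 0.5373261  -0.07141001] [ 0.5506983  -0.00203259] 0.07065438514533678 div [ 0.60799793 -0.05034613] 0.06542025740537091 [ 0.97807218 -0.20826622] far [ 0.64076335 -0.05732304] [ 0.64475363 -0.05817272] near [ 0.57523251 -0.04336921] [ 0.5792228  -0.04421888]
[[ 0.56555626 -0.22541397]
 [ 0.558752   -0.15765865]
 [ 0.66554747 -0.14589201]
 [ 0.67444082 -0.2150474 ]] [ 0.61607414 -0.18600301] 0.10840636054118366 0.06809611985789653 [0.99477573 0.1020845 ] far [ 0.64343047 -0.18319568] near [ 0.5887178  -0.18881033]
```

>>> servo_tool(moves=[{"linear":[0,0,-2],"rotation":[0,0,0],"claw":0.3},{"linear":[0,0,-4.2],"rotation":[0,0,0],"claw":0.3},{"linear":[0,0,-4.2],"rotation":[0,0,0],"claw":0.3},{"linear":[0,0,-4.2],"rotation":[0,0,0],"claw":0.3},{"linear":[0,0,-4.2],"rotation":[0,0,0],"claw":0.9},{"linear":[0,0,-4.2],"rotation":[0,0,0],"claw":0.9},{"linear":[0,0,-4.2],"rotation":[0,0,0],"claw":0.9},{"linear":[0,0,-4.2],"rotation":[0,0,0],"claw":0.9},{"linear":[0,0,-1],"rotation":[0,0,0],"claw":0.9},{"linear":[0,0,5],"rotation":[0,0,0],"claw":0.9}])

```text
clock: 8.82
tcp_pos: [0.6405, -0.0573, 0.2231]
tool_rot: [[-0.982, 0.191, -0.006], [0.191, 0.982, 0.001], [0.006, 0.0, -1.0]]
force: [1.6, -0.9, 0.2]
gripper_width: 0.0769
grip_force: 0.0
```

>>> servo_tool(moves=[{"linear":[0,0,0],"rotation":[0,0,0],"claw":1},{"linear":[-18.7,-20.1,-2],"rotation":[0,0,0],"claw":1},{"linear":[-18.7,-20.1,-2],"rotation":[0,0,0],"claw":1},{"linear":[-18.7,-20.1,-2],"rotation":[0,0,0],"claw":1},{"linear":[-18.7,-20.1,-2],"rotation":[0,0,0],"claw":1},{"linear":[-18.7,-20.1,-2],"rotation":[0,0,0],"claw":1},{"linear":[-18.7,-20.1,-2],"rotation":[0,0,0],"claw":1},{"linear":[-18.7,-20.1,-2],"rotation":[0,0,0],"claw":1}])

```text
clock: 9.82
tcp_pos: [0.4556, -0.2581, 0.2047]
tool_rot: [[-0.982, 0.191, 0.0], [0.191, 0.982, 0.001], [-0.0, 0.001, -1.0]]
force: [-0.3, -0.1, -0.2]
gripper_width: 0.0848
grip_force: 0.0
```

Run:
```python
from h import *
s=sense();i=eyes.camera_info('wrist');print(s['clock'],s['tcp_pos'])
W=eyes.capture('wrist')[:,:,::-1];T=eyes.capture('top')[:,:,::-1]
cv2.imwrite('pics/w4.png',np.hstack([cv2.resize(W,(480,360)),cv2.resize(T[140:300,200:340],(315,360))]))
```

```text
9.825 [ 0.4555901  -0.25811509  0.20466175]
```

View pics/w4.png

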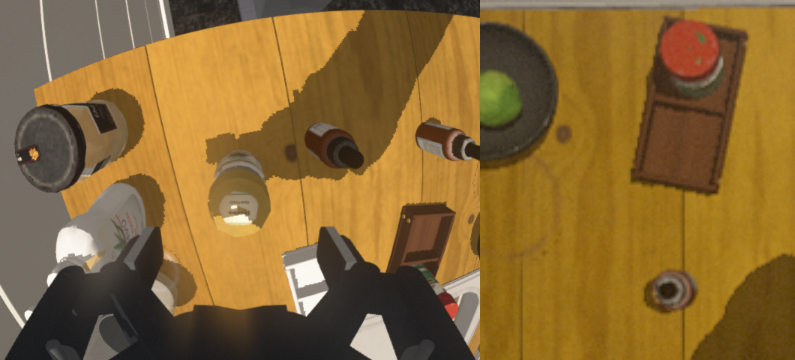

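The red jar stands in the far bay, and the yellow cap at full-frame (319,280) is centred between the fingers. I grip the yellow jar.

>>> servo_tool(moves=[{"linear":[0,0,0],"rotation":[0,0,0],"claw":0.85},{"linear":[0,0,-4],"rotation":[0,0,0],"claw":0.85},{"linear":[0,0,-7.9],"rotation":[0,0,0],"claw":0.85},{"linear":[0,0,-7.9],"rotation":[0,0,0],"claw":0.85},{"linear":[0,0,-7.9],"rotation":[0,0,0],"claw":0.85},{"linear":[0,0,-7.9],"rotation":[0,0,0],"claw":0.3},{"linear":[0,0,-7.9],"rotation":[0,0,0],"claw":0.3},{"linear":[0,0,-7.9],"rotation":[0,0,0],"claw":0.3},{"linear":[0,0,-7.9],"rotation":[0,0,0],"claw":0.3},{"linear":[0,0,-7.9],"rotation":[0,0,0],"claw":0.3}])

```text
clock: 11.18
tcp_pos: [0.4562, -0.2592, 0.1276]
tool_rot: [[-0.982, 0.191, 0.003], [0.191, 0.982, -0.002], [-0.003, -0.001, -1.0]]
force: [-0.3, 1.0, 5.1]
gripper_width: 0.0424
grip_force: 60.0
```

>>> servo_tool(moves=[{"linear":[0,0,5],"rotation":[0,0,0],"claw":0.3},{"linear":[0,0,11],"rotation":[0,0,0],"claw":0.3},{"linear":[3,0,12],"rotation":[0,0,0],"claw":0.3},{"linear":[6,6,12],"rotation":[0,0,0],"claw":0.3},{"linear":[9,12,12],"rotation":[0,0,0],"claw":0.3},{"linear":[12.2,17,12],"rotation":[0,0,0],"claw":0.3},{"linear":[12.2,21.4,12],"rotation":[0,0,0],"claw":0.3},{"linear":[12.2,21.4,8],"rotation":[0,0,0],"claw":0.3},{"linear":[12.2,21.4,5],"rotation":[0,0,0],"claw":0.3},{"linear":[12.2,21.4,5],"rotation":[0,0,0],"claw":0.3}])

```text
clock: 12.42
tcp_pos: [0.5754, -0.044, 0.174]
tool_rot: [[-0.982, 0.191, -0.005], [0.191, 0.982, 0.001], [0.005, 0.0, -1.0]]
force: [-0.7, 0.0, -1.3]
gripper_width: 0.0424
grip_force: 61.6
```

Run:
```python
from h import *
s=sense();print(s['clock'],s['tcp_pos'])
W=eyes.capture('wrist')[:,:,::-1];S=eyes.capture('side')[:,:,::-1]
cv2.imwrite('pics/w5.png',np.hstack([cv2.resize(W,(480,360)),cv2.resize(S[160:360,260:430],(306,360))]))
```

```text
12.425 [ 0.57539917 -0.04401107  0.17404536]
```

View pics/w5.png

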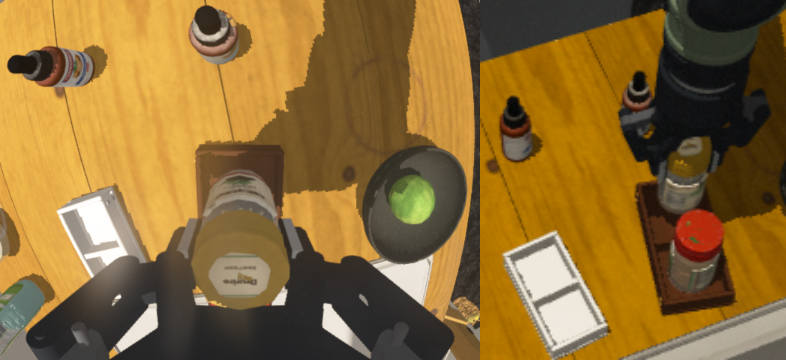

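The yellow jar is aligned over the near bay, and both dropper bottles are undisturbed. I place it, then go to dropper A with the yaw turned to the white tray.

>>> servo_tool(moves=[{"linear":[0,0,-2],"rotation":[0,0,0],"claw":0.3},{"linear":[0,0,-4],"rotation":[0,0,0],"claw":0.3},{"linear":[0,0,-4],"rotation":[0,0,0],"claw":0.3},{"linear":[0,0,-4],"rotation":[0,0,0],"claw":0.3},{"linear":[0,0,-4],"rotation":[0,0,0],"claw":0.9},{"linear":[0,0,-4],"rotation":[0,0,0],"claw":0.9},{"linear":[0,0,-4],"rotation":[0,0,0],"claw":0.9},{"linear":[0,0,-4],"rotation":[0,0,0],"claw":0.9},{"linear":[0,0,-1],"rotation":[0,0,0],"claw":0.9},{"linear":[0,0,5],"rotation":[0,0,0],"claw":0.9}])

```text
clock: 13.78
tcp_pos: [0.5754, -0.0442, 0.2243]
tool_rot: [[-0.982, 0.191, -0.006], [0.191, 0.982, 0.001], [0.006, 0.0, -1.0]]
force: [2.1, -0.5, 0.2]
gripper_width: 0.0772
grip_force: 0.0
```

>>> servo_tool(moves=[{"linear":[0,0,0],"rotation":[0,0,0],"claw":0.9},{"linear":[-6,0.3,0],"rotation":[0,0,8],"claw":0.9},{"linear":[-12.4,0.6,-2],"rotation":[0,0,16.6],"claw":0.9},{"linear":[-12.4,0.6,-3],"rotation":[0,0,16.6],"claw":0.9},{"linear":[-12.4,0.6,-3],"rotation":[0,0,16.6],"claw":0.9},{"linear":[-12.4,0.6,-3],"rotation":[0,0,16.6],"claw":0.9}])

```text
clock: 14.52
tcp_pos: [0.4554, -0.0391, 0.1966]
tool_rot: [[-0.995, -0.097, 0.003], [-0.097, 0.995, -0.001], [-0.003, -0.001, -1.0]]
force: [-0.2, 0.2, -0.4]
gripper_width: 0.0764
grip_force: 0.0
```

Run:
```python
from h import *
s=sense();print(s['clock'],s['tcp_pos'])
W=eyes.capture('wrist')[:,:,::-1];S=eyes.capture('side')[:,:,::-1]
cv2.imwrite('pics/w6.png',np.hstack([cv2.resize(W,(480,360)),cv2.resize(S[160:360,260:430],(306,360))]))
```

```text
14.525 [ 0.45540444 -0.03905281  0.19655284]
```

View pics/w6.png

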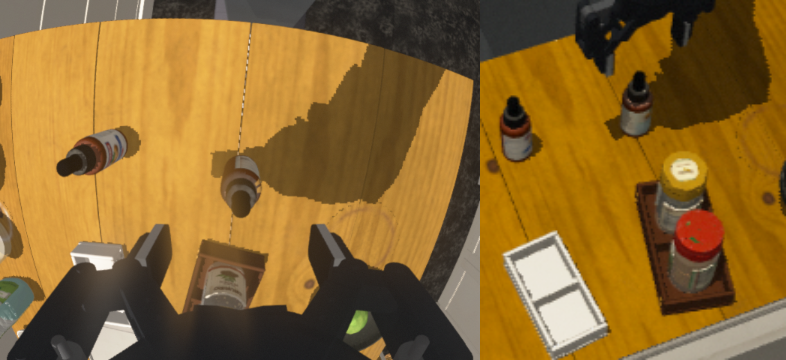

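Both spice jars stand in the wooden tray. The dropper A bulb at full-frame (321,276) is centred between the fingers, so I grip it.

>>> servo_tool(moves=[{"linear":[-0.1,0,-3],"rotation":[0,0,0],"claw":0.9},{"linear":[-0.1,0,-6],"rotation":[0,0,0],"claw":0.9},{"linear":[-0.1,0,-8.8],"rotation":[0,0,0],"claw":0.9},{"linear":[-0.1,0,-8.8],"rotation":[0,0,0],"claw":0.9},{"linear":[-0.1,0,-8.8],"rotation":[0,0,0],"claw":0.1},{"linear":[-0.1,0,-8.8],"rotation":[0,0,0],"claw":0.1},{"linear":[-0.1,0,-8.8],"rotation":[0,0,0],"claw":0.1},{"linear":[-0.1,0,-8.8],"rotation":[0,0,0],"claw":0.1},{"linear":[-0.1,0,-8.8],"rotation":[0,0,0],"claw":0.1},{"linear":[-0.1,0,-8.8],"rotation":[0,0,0],"claw":0.1}])

```text
clock: 15.88
tcp_pos: [0.4532, -0.0387, 0.1093]
tool_rot: [[-0.995, -0.097, 0.003], [-0.097, 0.995, -0.0], [-0.003, -0.001, -1.0]]
force: [-1.8, 0.8, 6.2]
gripper_width: 0.0303
grip_force: 58.9
```

>>> servo_tool(moves=[{"linear":[0,0,5],"rotation":[0,0,0],"claw":0.1},{"linear":[0,0,11],"rotation":[0,0,0],"claw":0.1},{"linear":[4,-4,13],"rotation":[0,0,0],"claw":0.1},{"linear":[8,-8,13],"rotation":[0,0,0],"claw":0.1},{"linear":[12,-12,13],"rotation":[0,0,0],"claw":0.1},{"linear":[16,-15,13],"rotation":[0,0,0],"claw":0.1},{"linear":[19.2,-15,13],"rotation":[0,0,0],"claw":0.1},{"linear":[19.2,-15,9],"rotation":[0,0,0],"claw":0.1},{"linear":[19.2,-15,5],"rotation":[0,0,0],"claw":0.1},{"linear":[19.2,-15,5],"rotation":[0,0,0],"claw":0.1}])

```text
clock: 17.12
tcp_pos: [0.6419, -0.1876, 0.1548]
tool_rot: [[-0.995, -0.097, -0.007], [-0.097, 0.995, 0.003], [0.006, 0.003, -1.0]]
force: [-0.3, 0.4, -1.2]
gripper_width: 0.0304
grip_force: 59.8
```

Run:
```python
from h import *
s=sense();print(s['clock'],s['tcp_pos'])
i=eyes.camera_info('wrist');W=eyes.capture('wrist')[:,:,::-1];print(i['t'],i['R'].tolist())
cv2.imwrite('pics/w7.png',W)
S=cv2.imread('pics/side0.png');m=cv2.inRange(cv2.cvtColor(S,40),(0,0,120),(180,70,255));c,st,l=blob(m,265,282,340,362)
bx=cv2.boxPoints(cv2.minAreaRect(np.vstack(cv2.findContours(l,0,1)[0])));print(st,bx.tolist(),np.mean([onz('side',*p,.028) for p in bx],0))
```

```text
17.125 [ 0.64189366 -0.18757702  0.15484193]
[ 0.24802816 -0.58657161  0.05780313] [[-0.09727702817273473, 0.995248401064466, 0.004219000889395677], [0.9524883613661164, 0.0918665939908864, 0.2903901692044751], [0.2886227663438402, 0.032266841914531615, -0.9568990279339256]]
[ 273  289   58   69 1859] [[270.8000183105469, 301.60003662109375], [302.8000183105469, 285.60003662109375], [330.6000061035156, 341.20001220703125], [298.6000061035156, 357.20001220703125]] [ 0.61919862 -0.19374932  0.028     ]
```

View pics/w7.png

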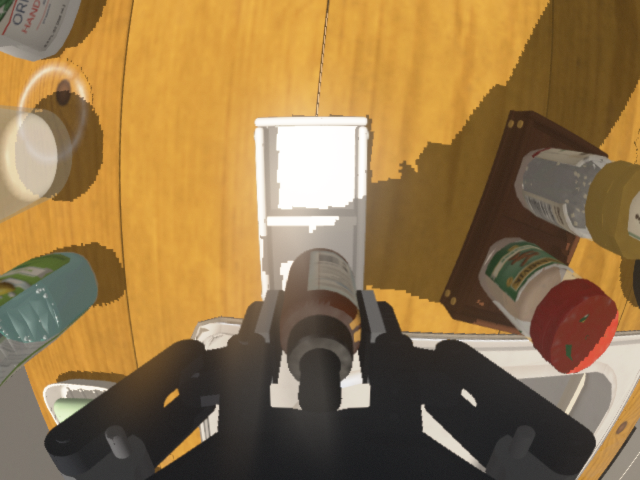

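The white tray's near edge runs from (256,121) to (368,121), with the divider at (313,218). The bottle is about 7 px to the right of the tray axis.

Run:
```python
from h import *
i=eyes.camera_info('wrist');f=lambda u,v:onz('wrist',u,v,.028,i)[:2]
a,b,d=f(256,121),f(368,121),f(312.5,218);n=(a+b)/2;ax=(d-n)/np.linalg.norm(d-n)
print(sense()['tcp_pos'],np.linalg.norm(a-b),d,np.linalg.norm(d-n),ax,d+.0275*ax,n+.085*ax,'near',d-.0275*ax,n+.03*ax)
```

```text
[ 0.64338042 -0.18818179  0.15735041] 0.05937907834615655 [ 0.61662219 -0.1940209 ] 0.05333844538629503 [0.99494831 0.10038857] [ 0.64398326 -0.19126021] [ 0.6481238  -0.19084244] near [ 0.58926111 -0.19678159] [ 0.59340164 -0.19636381]
```

>>> servo_tool(moves=[{"linear":[0.1,-0.2,-2],"rotation":[0,0,0],"claw":0.1},{"linear":[0.1,-0.2,-4.3],"rotation":[0,0,0],"claw":0.1},{"linear":[0.1,-0.2,-4.3],"rotation":[0,0,0],"claw":0.1},{"linear":[0.1,-0.2,-4.3],"rotation":[0,0,0],"claw":0.1},{"linear":[0.1,-0.2,-4.3],"rotation":[0,0,0],"claw":0.8},{"linear":[0.1,-0.2,-4.3],"rotation":[0,0,0],"claw":0.8},{"linear":[0.1,-0.2,-4.3],"rotation":[0,0,0],"claw":0.8},{"linear":[0.1,-0.2,-4.3],"rotation":[0,0,0],"claw":0.8},{"linear":[0.1,-0.2,-1],"rotation":[0,0,0],"claw":0.8},{"linear":[0.1,-0.2,5],"rotation":[0,0,0],"claw":0.8}])

```text
clock: 18.42
tcp_pos: [0.6435, -0.1899, 0.206]
tool_rot: [[-0.995, -0.097, -0.006], [-0.097, 0.995, 0.002], [0.005, 0.003, -1.0]]
force: [-0.4, 0.3, 0.1]
gripper_width: 0.0683
grip_force: 0.0
```

>>> servo_tool(moves=[{"linear":[0,0,0],"rotation":[0,0,0],"claw":0.8},{"linear":[-5,0.5,0],"rotation":[0,0,0],"claw":0.8},{"linear":[-20.7,2.1,-1],"rotation":[0,0,0],"claw":0.8},{"linear":[-20.7,2.1,-1],"rotation":[0,0,0],"claw":0.8},{"linear":[-20.7,2.1,-1],"rotation":[0,0,0],"claw":0.8},{"linear":[-20.7,2.1,-1],"rotation":[0,0,0],"claw":0.8},{"linear":[-20.7,2.1,-1],"rotation":[0,0,0],"claw":0.8}])

```text
clock: 19.3
tcp_pos: [0.4391, -0.17, 0.198]
tool_rot: [[-0.995, -0.097, 0.001], [-0.097, 0.995, -0.001], [-0.001, -0.001, -1.0]]
force: [0.2, -0.3, 0.7]
gripper_width: 0.0684
grip_force: 0.0
```

Run:
```python
from h import *
s=sense();print(s['clock'],s['tcp_pos'])
W=eyes.capture('wrist')[:,:,::-1];S=eyes.capture('side')[:,:,::-1]
cv2.imwrite('pics/w8.png',np.hstack([cv2.resize(W,(480,360)),cv2.resize(S[180:380,230:400],(306,360))]))
```

```text
19.3 [ 0.4391065  -0.16996909  0.19804533]
```

View pics/w8.png

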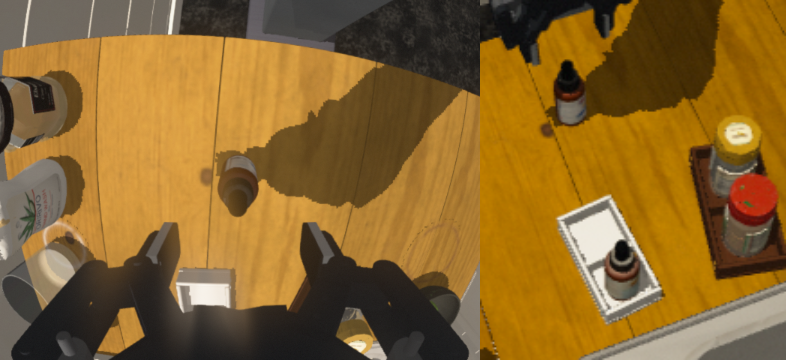

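The first dropper stands in the far white bay, and the dropper B bulb at full-frame (317,277) is centred. I grip it.

>>> servo_tool(moves=[{"linear":[0,0,-3],"rotation":[0,0,0],"claw":0.8},{"linear":[0,0,-6],"rotation":[0,0,0],"claw":0.8},{"linear":[0,0,-8.9],"rotation":[0,0,0],"claw":0.8},{"linear":[0,0,-8.9],"rotation":[0,0,0],"claw":0.8},{"linear":[0,0,-8.9],"rotation":[0,0,0],"claw":0.1},{"linear":[0,0,-8.9],"rotation":[0,0,0],"claw":0.1},{"linear":[0,0,-8.9],"rotation":[0,0,0],"claw":0.1},{"linear":[0,0,-8.9],"rotation":[0,0,0],"claw":0.1},{"linear":[0,0,-8.9],"rotation":[0,0,0],"claw":0.1},{"linear":[0,0,-8.9],"rotation":[0,0,0],"claw":0.1}])

```text
clock: 20.65
tcp_pos: [0.4393, -0.1701, 0.1102]
tool_rot: [[-0.995, -0.097, 0.003], [-0.097, 0.995, -0.001], [-0.003, -0.002, -1.0]]
force: [-0.4, 0.6, 6.0]
gripper_width: 0.0306
grip_force: 59.0
```

>>> servo_tool(moves=[{"linear":[0,0,5],"rotation":[0,0,0],"claw":0.1},{"linear":[0,0,9],"rotation":[0,0,0],"claw":0.1},{"linear":[5,-1,9],"rotation":[0,0,0],"claw":0.1},{"linear":[10,-2,9],"rotation":[0,0,0],"claw":0.1},{"linear":[15.2,-2.7,9],"rotation":[0,0,0],"claw":0.1},{"linear":[15.2,-2.7,9],"rotation":[0,0,0],"claw":0.1},{"linear":[15.2,-2.7,7],"rotation":[0,0,0],"claw":0.1},{"linear":[15.2,-2.7,5],"rotation":[0,0,0],"claw":0.1},{"linear":[15.2,-2.7,5],"rotation":[0,0,0],"claw":0.1},{"linear":[15.2,-2.7,5],"rotation":[0,0,0],"claw":0.1}])

```text
clock: 21.9
tcp_pos: [0.59, -0.1966, 0.1598]
tool_rot: [[-0.995, -0.097, 0.0], [-0.097, 0.995, -0.0], [-0.0, -0.0, -1.0]]
force: [-1.2, -0.5, -0.6]
gripper_width: 0.03
grip_force: 59.9
```

Run:
```python
from h import *
s=sense();print(s['clock'],s['tcp_pos'])
W=eyes.capture('wrist')[:,:,::-1];S=eyes.capture('side')[:,:,::-1]
cv2.imwrite('pics/w9.png',np.hstack([cv2.resize(W,(480,360)),cv2.resize(S[180:380,230:400],(306,360))]))
```

```text
21.9 [ 0.58999858 -0.19663645  0.15980694]
```

View pics/w9.png

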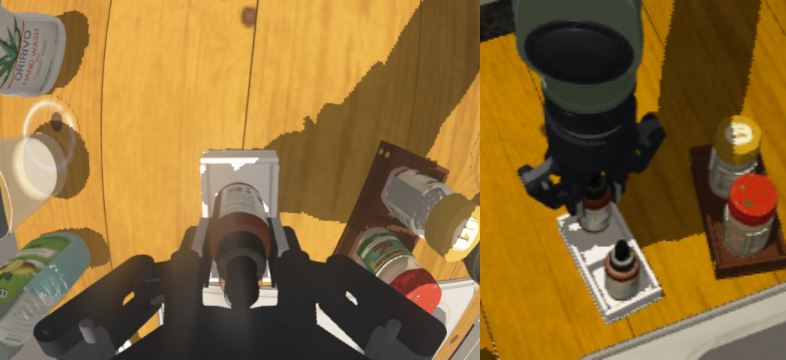

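The second dropper is centred over the near bay. I place it and retreat.

>>> servo_tool(moves=[{"linear":[0,0,-2],"rotation":[0,0,0],"claw":0.1},{"linear":[0,0,-4.4],"rotation":[0,0,0],"claw":0.1},{"linear":[0,0,-4.4],"rotation":[0,0,0],"claw":0.1},{"linear":[0,0,-4.4],"rotation":[0,0,0],"claw":0.1},{"linear":[0,0,-4.4],"rotation":[0,0,0],"claw":0.8},{"linear":[0,0,-4.4],"rotation":[0,0,0],"claw":0.8},{"linear":[0,0,-4.4],"rotation":[0,0,0],"claw":0.8},{"linear":[0,0,-4.4],"rotation":[0,0,0],"claw":0.8},{"linear":[0,0,-1],"rotation":[0,0,0],"claw":0.8},{"linear":[0,0,5],"rotation":[0,0,0],"claw":0.8}])

```text
clock: 23.25
tcp_pos: [0.5887, -0.1958, 0.2074]
tool_rot: [[-0.995, -0.097, -0.005], [-0.097, 0.995, 0.002], [0.005, 0.003, -1.0]]
force: [0.5, -0.4, -0.2]
gripper_width: 0.0684
grip_force: 0.0
```

>>> servo_tool(moves=[{"linear":[0,0,8],"rotation":[0,0,0],"claw":0.8},{"linear":[-6,1,10],"rotation":[0,0,0],"claw":0.8},{"linear":[-12,4,10],"rotation":[0,0,0],"claw":0.8},{"linear":[-18,7,10],"rotation":[0,0,0],"claw":0.8},{"linear":[-18,7,10],"rotation":[0,0,0],"claw":0.8},{"linear":[-18,7,10],"rotation":[0,0,0],"claw":0.8},{"linear":[-18,7,10],"rotation":[0,0,0],"claw":0.8}])

```text
clock: 24.12
tcp_pos: [0.4119, -0.1275, 0.3093]
tool_rot: [[-0.995, -0.097, 0.002], [-0.097, 0.995, -0.001], [-0.002, -0.001, -1.0]]
force: [0.4, -0.5, 0.3]
gripper_width: 0.0684
grip_force: 0.0
```

Run:
```python
from h import *
s=sense();print(s['clock'],s['tcp_pos'])
W=eyes.capture('top')[:,:,::-1];S=eyes.capture('side')[:,:,::-1]
cv2.imwrite('pics/w10.png',np.hstack([cv2.resize(W[120:330,150:440],(470,340)),cv2.resize(S[160:380,290-60:500-60],(325,340))]))
```

```text
24.125 [ 0.41189798 -0.12747505  0.30928515]
```

View pics/w10.png

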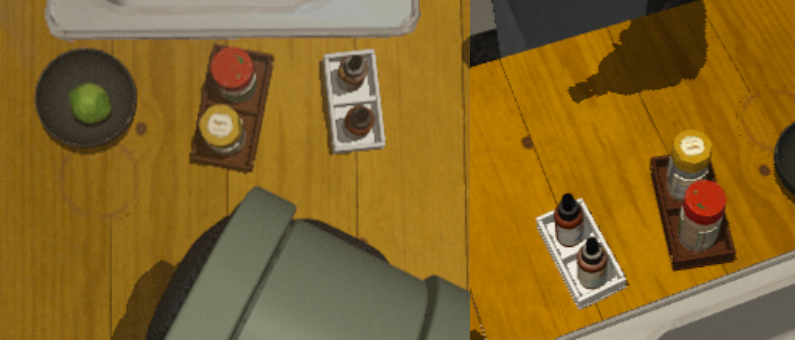

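Everything is upright in its bay (crop: red (232,68), yellow (221,127), droppers (352,70) and (359,122)), and the lime is in the bowl at (90,102). I hand the job in.

```bash
python3 -c "
from bench import r
print(r.close_job())"
```

```text
the job is handed in; nothing more can be done
None
```

I handed the job in at about 24 s: both spice jars stand in the wooden tray, both droppers in the white tray, and the lime is in the bowl; the last pictures show them all upright and in place, but no verdict was returned.

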